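Unhook two tube carriers and stand each in its own bay

ROBOT

A 6-joint arm with a two-finger parallel gripper is mounted at the origin on the work surface. World frame = base frame: x ahead of the robot, y to its left, z up, the work surface at z = 0. Lengths are in m, angles in rad, forces in N, time in s.
With the tool pointing down it reaches from about 0.275 to 0.725 m from the base axis. Payload 15.9 kg.
Tool frame: the origin (TCP) lies midway between the tips of the shut fingers; the grasp point (between the pads) lies 19 mm behind it; z points along the fingers, y is the line along which they close (so a half turn about z gives the same grasp; the last joint's range is limited). The gripper opens to 85 mm and grips with 20 to 120 N. Pads are 22 mm wide; open, the fingers measure 114 mm over their backs; the gripper's body (76 mm by 85 mm) begins 54 mm behind the grasp point. The pads swing forward as they close: fully open they stand 13 mm farther back than shut.
Start: joints at [1.238, 0.213, -0.034, 1.323, 0, 1.571], TCP at [0.163, 0.473, 0.231] pointing down, gripper open.
Joint ranges: [-2.98, 2.98], [-0.74, 1.72], [-1.14, 1.35], [-2.1, 2.04], [-1.57, 1.44], [-3.14, 3.14]. Speed limits (rad/s): [1.89, 1.89, 2.39, 2.57, 3.14, 3.14].

INTERFACE

Orientations are given as a rotation vector (axis times angle).
In Python, from workcell import bot gives the robot as it stands.
- The arm moves only by the tool play_rows, never from a script. Its argument "motion" is a list of rows, each a list of 5 numbers: the shift along the tool's x, y, z in cm, then the turn about the tool's z in rad, then the closure, from 0 (fully open) to 1 (shut). In form: [[dx, dy, dz, spin, claw], ...]. A call has 1 to 20 rows; each row shifts and turns the commanded pose from where the row before left it, along the tool's axes as they then stand; what a row does not reach is not made up. A row lasts 1/10 s, in which the tool goes at most 50 mm and 8.59 degrees, less where a joint would pass 70% of its speed; a pose out of reach is approached as far as the arm can. A call with a gripper value outside its range is refused whole. The fingers move at their own pace and stop on an object; "force" is the grip in N (left out, the last holds). Time passes only in rows, so rows that do not move let the fingers close. It gives the time, the measured TCP pose, the force and the opening at its end, in the units of the state.
- bot.observe(): the state, without advancing time (a new reading comes with each control period).
- bot.grab_frame(name): name is "scene" or "side" or "wrist"; returns the picture (420x560x3 uint8, red, green, blue); there is no depth.
- bot.get_calibration(name): a dict with "mtx" (3x3 intrinsics, pixels), "view" (4x4, takes a point from world to camera coordinates); the wrist camera has in their place "hand_eye" (4x4, takes a point from camera to tool coordinates, whose origin is the TCP and whose axes are the flange's). Camera axes: x right, y up, looking along -z (the intrinsics and any distortion apply to the point x, -y, -z); pixel columns grow to the right and rows downward; lengths in m; the calibration is good to about 2 mm. A picture is of the moment at which its call begins: read the wrist's pose just before it. get_calibration takes no time and is no camera call.
- bot.finish_job(): hands the job in, once; it reports no verdict.
Trained networks look in the newest picture that a camera, given by its name, has taken for a name from the list of things; names that differ only in an ending like _2 or _b are one class to them, and where a whole thing is asked for, a point or a joint stands for the part that bears it (a point fixed in the world has none). Each returns a list of dicts, best first, with "p" (0 to 1); they miss things now and then, are a little off and sometimes report something else, mostly with a low value. They report only what shows in the picture. A call takes as long as a camera call.
- bot.outline_of(camera, name): "region" (420x560 bool, what is visible of it) and "point" ([column, row] in pixels, amid what is visible of it).
The state is a dict: "clock": time; "qpos": joint angles; "qvel": joint speeds; "effort": joint torques, N m; "ee_pos": TCP position; "tool_rot": TCP orientation; "force": force on the tool from outside, world axes, zero at the start; "ft_torque": the same for the moment, N m; "finger_gap": finger opening in m.
Only numpy, scipy, OpenCV 4.12 (cv2) and the standard library are available. Lean on these libraries where they do the work, as an engineer would, in place of code of your own. Each camera call takes 0.05 s, during which the arm holds its last target. There are 200 camera calls.

TASK

Two tube carriers on the bench have got hooked together: raise the one whose hook has caught, twist and draw it off the other's post while that one stays standing on the bench, then stand each carrier by itself in its own bay of the red two-bay tub, upright, flat on the floor and let go. Keep both carriers upright all the while, and do not knock or shift the glass flask, the beaker or the petri dishes.

Things in the scene. Friction and masses are not known exactly. Their poses are not given: they have to be found in the camera images.
- carrier_a_grip (a point): Centre of the black grip block of the carrier whose hook is caught. Tube carrier, 170 mm tall, 0.27 to 0.5 kg: foot plate 70 (x) x 64 x 6 mm with four blue-capped tubes up to 51 mm high, a post in its middle and on top the block, 44 (x) x 30 (y) x 48 mm high. This point is on the post axis, 146 mm above the underside. z up, x along its own hook.
- carrier_a_hook (a point): Plan point at the level of carrier_a's underside, straight below its eye's centre. The hook is 8 mm steel rod, level: an arm along +x from the post, ending in a C-shaped eye 41 mm wide inside, 58 outside, centre 95 mm from the post axis; the eye's 11 mm mouth faces -y. The rod's height, 64 to 93 mm above the underside, differs each time and is not reported.
- carrier_b_grip (a point): Centre of the grip block of the other carrier: same sizes, axes and weight range, 146 mm above its underside. Carrier_a's eye is round its post; raised, the eye slides up the post until it meets the round plate under the block (54 mm across, 118 to 122 mm up), which can be felt, and would then lift this carrier. To draw off, keep the eye 1 to 7 mm below that stop.
- carrier_b_neck (a point): Middle of carrier_b's neck, on the post axis 110 mm above the underside. The post is 32 mm wide along x and 14 mm thick along y up to 102 mm, too thick for the eye's mouth, but its neck, from 102 to 118 mm, is only 6 mm thick. The neck passes the mouth only when the two carriers' x axes are square to one another (either way round).
- carrier_b_hook (a point): Plan point at underside level below the eye of carrier_b's own hook, made alike, 95 mm from its post along its +x. This hook is clamped low, its rod 53 mm above the underside, below the caught eye; it is free and points away from carrier_a.
- bay_1 (a point): Centre of the floor of one bay of the fixed red plastic tub, 5 mm above the bench. The tub is 115 mm (x) x 235 mm (y) outside, walls 5 mm, 45 mm high, with one 5 mm partition across its middle: two open bays of about 105 x 110 mm side by side along y. The carriers' hooks stand higher than the walls.
- bay_2 (a point): Centre of the floor of the other bay, 115 mm from the first along the tub's -y.
- flask: Conical glass flask, 122 mm tall, 88 mm across the foot, origin under its centre. Bystander.
- beaker: Glass beaker, 95 mm tall, 76 mm across, origin under its centre. Bystander.
- dishes: Stack of petri dishes, 66 mm across, 22 mm high, origin under its centre, between the carriers and the tub. Bystander.

How it is judged:
By the outcome, as a careful person would: the job done as asked, in the order asked, and still so for the second after the job is handed in, with the robot touching nothing.
It also fails if it takes over 70 s, if anything falls off the work surface, if the arm or the gripper's body presses on something with over 40 N, if the wrist force passes 120 N, or if a joint passes its speed limit or range.

## Working session

There is one attempt and no reset: what is moved stays moved. The work goes in short steps, Python scripts to look and compute and a tool call to move; the robot and the scene stay as the last step left them, time stands still between calls to the robot, and variables do not carry over. Pictures are saved under pics/ and viewed, on a budget of 10 in all, crops included, one or two more only if the job needs it, and the job is handed in when it is done.

Besides the shell and the picture viewer there is one more tool, called after "Request:" as a command line: name --pt "numbers of a row" for each row, then --argument value for the rest. play_rows: Moves the arm, as the interface text tells. Its arguments: {"type":"object","properties":{"motion":{"type":"array","items":{"type":"array","items":{"type":"number"}}},"force":{"type":"number"}},"required":["motion"]}

```bash
mkdir -p pics; ls
python3 - <<'E'
from workcell import bot
import cv2,numpy as np
s=bot.observe();print(s)
ims=[]
for n in("scene","side","wrist"):
    im=bot.grab_frame(n);cv2.imwrite(f"pics/{n}0.png",im[:,:,::-1]);
    print(n,{k:np.round(v,4).tolist() if not isinstance(v,str) else v for k,v in bot.get_calibration(n).items()})
E
```

```text
pics
{'clock': 0.0, 'qpos': array([ 1.23798692e+00,  2.13341128e-01, -3.50292976e-02,  1.32348843e+00,
       -2.23850407e-05,  1.57077752e+00]), 'qvel': array([ 0.00249896,  0.00024995, -0.00021025,  0.00098873, -0.00053007,
        0.00095127]), 'effort': array([-6.17020487e-04, -6.86158562e+01,  4.87116516e+01,  1.74917153e-02,
       -1.48230124e-04,  1.19741350e-05]), 'ee_pos': array([0.16325141, 0.47225792, 0.23083549]), 'tool_rot': array([-5.20311757e-01, -3.09804942e+00,  1.65170587e-03]), 'force': array([-0.15776686, -0.14411209, -0.25094638]), 'ft_torque': array([ 0.08593141,  0.10679272, -0.00894338]), 'finger_gap': 0.08513372502976786}
scene {'mtx': [[484.2282, 0.0, 286.0438], [0.0, 484.2282, 212.8113], [0.0, 0.0, 1.0]], 'view': [[-0.4208, 0.9072, 0.0034, 0.2589], [-0.7188, -0.3357, 0.6089, 0.3816], [0.5535, 0.2537, 0.7933, -1.4939], [0.0, 0.0, 0.0, 1.0]]}
side {'mtx': [[517.7478, 0.0, 276.9563], [0.0, 517.7478, 210.7715], [0.0, 0.0, 1.0]], 'view': [[0.9874, -0.1581, -0.0013, -0.604], [0.0945, 0.5836, 0.8065, -0.1652], [-0.1267, -0.7965, 0.5912, -1.1402], [0.0, 0.0, 0.0, 1.0]]}
wrist {'mtx': [[299.6055, 0.0, 274.5175], [0.0, 299.6055, 210.7385], [0.0, 0.0, 1.0]], 'hand_eye': [[-0.0008, 0.9607, 0.2774, 0.0702], [1.0, 0.0011, -0.0007, 0.001], [-0.001, 0.2774, -0.9607, -0.1431], [0.0, 0.0, 0.0, 1.0]]}
```

View pics/scene0.png

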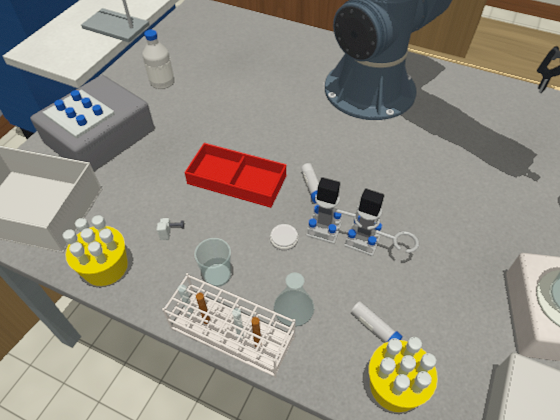

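View pics/side0.png

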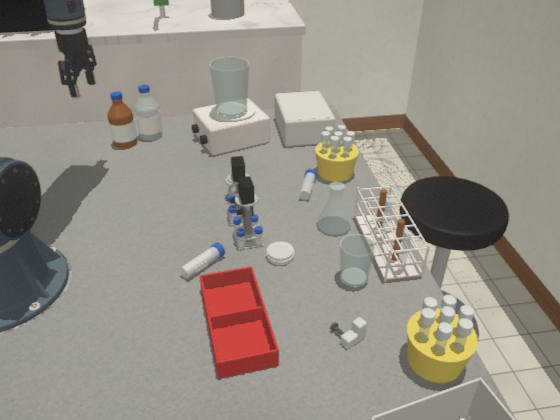

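```bash
cat > h.py <<'E'
from workcell import bot
import cv2,numpy as np
from scipy.spatial.transform import Rotation as R
from scipy.optimize import least_squares
F=np.diag([1,-1,-1.])
def cam(n,s=None):
    c=bot.get_calibration(n);K=c["mtx"]
    if n!="wrist": V=c["view"]
    else:
        T=np.eye(4);T[:3,:3]=R.from_rotvec(s["tool_rot"]).as_matrix();T[:3,3]=s["ee_pos"]
        V=np.linalg.inv(T@c["hand_eye"])
    return K,V
def proj(C,P):
    K,V=C;p=(np.atleast_2d(P)@V[:3,:3].T+V[:3,3])@F
    q=p@K.T;return q[:,:2]/q[:,2:]
def onz(C,px,z):
    K,V=C;d=V[:3,:3].T@F@np.linalg.inv(K)@np.array([px[0],px[1],1.]);o=-V[:3,:3].T@V[:3,3]
    return o+d*(z-o[2])/d[2]
def tri(Cs,pxs,x0=(.4,0,.1)):
    f=lambda x:np.concatenate([proj(C,x)[0]-p for C,p in zip(Cs,pxs)])
    r=least_squares(f,x0);return r.x,np.abs(r.fun).max()
E
python3 - <<'E'
from h import *
names="carrier_a_grip carrier_a_hook carrier_b_neck carrier_b_hook bay_1 bay_2 flask beaker dishes".split()
for n in("scene","side"):
    C=cam(n)
    for m in names:
        for o in bot.outline_of(n,m)[:3]:
            r=o["region"];ys,xs=np.nonzero(r)
            print(n,m,round(o["p"],2),np.round(o["point"],1),len(xs),(xs.min(),xs.max(),ys.min(),ys.max()) if len(xs) else "",np.round(onz(C,o["point"],.0),3)[:2])
E
```

```text
scene carrier_a_grip 0.76 [327.2 213.8] 1726 (np.int64(307), np.int64(379), np.int64(177), np.int64(242)) [0.506 0.061]
scene carrier_a_grip 0.52 [371.6 232.6] 1909 (np.int64(345), np.int64(418), np.int64(188), np.int64(255)) [0.513 0.179]
scene carrier_a_hook 0.65 [369.4 231.6] 1857 (np.int64(345), np.int64(418), np.int64(187), np.int64(254)) [0.513 0.174]
scene carrier_b_neck 0.58 [369.8 228.1] 1915 (np.int64(345), np.int64(418), np.int64(188), np.int64(254)) [0.502 0.171]
scene carrier_b_hook 0.91 [369.3 231.3] 1629 (np.int64(346), np.int64(419), np.int64(189), np.int64(253)) [0.512 0.173]
scene bay_1 0.67 [238.3 175.1] 4046 (np.int64(186), np.int64(286), np.int64(143), np.int64(205)) [ 0.486 -0.199]
scene bay_1 0.58 [366.4 230.7] 1900 (np.int64(345), np.int64(418), np.int64(188), np.int64(254)) [0.513 0.166]
scene bay_2 0.67 [238.3 175.1] 4046 (np.int64(186), np.int64(286), np.int64(143), np.int64(205)) [ 0.486 -0.199]
scene bay_2 0.58 [366.4 230.7] 1900 (np.int64(345), np.int64(418), np.int64(188), np.int64(254)) [0.513 0.166]
scene flask 0.76 [293.6 302.1] 1480 (np.int64(274), 
[... 968 characters left out ...]
int64(225)) [0.545 0.341]
side carrier_b_hook 0.91 [234.1 177.8] 653 (np.int64(225), np.int64(246), np.int64(156), np.int64(224)) [0.544 0.358]
side bay_1 0.96 [239.7 322. ] 6151 (np.int64(200), np.int64(278), np.int64(267), np.int64(376)) [ 0.505 -0.187]
side bay_2 0.96 [239.7 322. ] 6151 (np.int64(200), np.int64(278), np.int64(267), np.int64(376)) [ 0.505 -0.187]
side flask 0.79 [336.7 216.1] 1244 (np.int64(316), np.int64(350), np.int64(182), np.int64(236)) [0.79  0.131]
side beaker 0.94 [356.8 258.7] 1484 (np.int64(340), np.int64(373), np.int64(234), np.int64(286)) [ 0.795 -0.038]
side dishes 0.74 [279.9 250.9] 489 (np.int64(266), np.int64(292), np.int64(242), np.int64(264)) [0.622 0.018]
```

The scene view shows carrier A at about (327,190), with its hook reaching right to B at (370,203). B's free eye is at (405,243). The tub is at (237,175), the dishes at (285,237), the flask at (293,300) and the beaker at (215,260). Next I'll zoom in on the carriers.

Run:
```python
import cv2,numpy as np
a=cv2.imread("pics/scene0.png")[165:265,285:425];b=cv2.imread("pics/side0.png")[145:260,200:300]
a=cv2.resize(a,None,fx=3.5,fy=3.5,interpolation=cv2.INTER_CUBIC);b=cv2.resize(b,None,fx=3,fy=3,interpolation=cv2.INTER_CUBIC)
c=np.zeros((360,800,3),np.uint8);c[:350,:490]=a;c[:345,495:795]=b
cv2.imwrite("pics/z1.png",c)
```

```text
(no output)
```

View pics/z1.png

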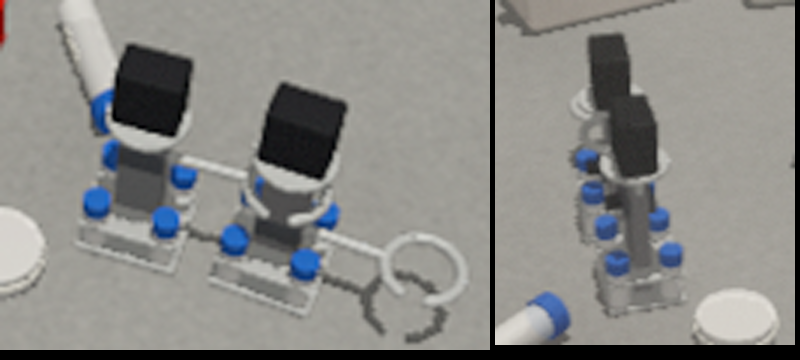

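The zoom shows A's eye round B's post with its mouth facing the scene camera (world +X). B's free hook sits low and points toward +Y. Next I'll fit the block and tub silhouettes.

```bash
cat >> h.py <<'E'
def box(x,y,a,lx,ly,z0,z1):
    c,s=np.cos(a),np.sin(a)
    return np.array([[x+c*u*lx/2-s*v*ly/2,y+s*u*lx/2+c*v*ly/2,z] for u in(-1,1) for v in(-1,1) for z in(z0,z1)])
def sd(C,boxes,pts):
    D=[]
    for b in boxes:
        h=cv2.convexHull(proj(C,b).astype(np.float32))
        D.append([cv2.pointPolygonTest(h,(float(p[0]),float(p[1])),True) for p in pts])
    return np.max(D,0)
def contour(mask,minarea=30):
    m=cv2.resize(mask.astype(np.float32),None,fx=4,fy=4,interpolation=cv2.INTER_LINEAR)>.5
    cs,_=cv2.findContours(m.astype(np.uint8),cv2.RETR_EXTERNAL,cv2.CHAIN_APPROX_NONE)
    return np.vstack([c[:,0] for c in cs if cv2.contourArea(c)>minarea*16])[::3]/4.-.375
E
cat > fit.py <<'E'
from h import *
S={n:cv2.imread(f"pics/{n}0.png")[:,:,::-1].astype(int) for n in("scene","side")}
roi={"scene":(170,225,305,390),"side":(150,210,222,262)}
roit={"scene":(135,215,175,295),"side":(260,385,190,285)}
P={};T={}
for n in S:
    im=S[n];m=(im.max(2)<52);q=np.zeros_like(m);a=roi[n];q[a[0]:a[1],a[2]:a[3]]=m[a[0]:a[1],a[2]:a[3]]
    P[n]=contour(q)
    m=(im[:,:,0]>1.8*im[:,:,1])&(im[:,:,0]>60);q=np.zeros_like(m);a=roit[n];q[a[0]:a[1],a[2]:a[3]]=m[a[0]:a[1],a[2]:a[3]]
    T[n]=contour(q); print(n,len(P[n]),len(T[n]))
def fb(p):
    return np.concatenate([sd(cam(n),[box(*p[:3],.044,.03,.122,.17),box(*p[3:],.044,.03,.122,.17)],P[n]) for n in S])
def ft(p): return np.concatenate([sd(cam(n),[box(*p,.115,.235,0,.045)],T[n]) for n in S])
r=least_squares(fb,[.43,.05,1.5,.43,.15,1.5],loss="soft_l1",diff_step=1e-4)
print(np.round(r.x,4),np.abs(r.fun).mean(),np.hypot(*(r.x[3:5]-r.x[:2])),np.arctan2(*(r.x[3:5]-r.x[:2])[::-1]))
t=least_squares(ft,[.49,-.19,0.],loss="soft_l1",diff_step=1e-4)
print(np.round(t.x,4),np.abs(t.fun).mean())
E
python3 fit.py
```

```text
scene 221 359
side 180 439
[0.5525 0.0726 1.5021 0.5436 0.1674 1.514 ] 1.5374037554049664 0.09530555388831362 1.6636994672800005
[ 0.4987 -0.194   0.0871] 0.6109081281695
```

```bash
cat >> fit.py <<'E'
for th in(35,45,60):
    for n in S:
        im=S[n];m=(im.max(2)<th);q=np.zeros_like(m);a=roi[n];q[a[0]:a[1],a[2]:a[3]]=m[a[0]:a[1],a[2]:a[3]];P[n]=contour(q)
    for y0 in(1.4,1.65,1.8):
        r=least_squares(fb,[.55,.073,y0,.544,.167,y0],loss="soft_l1",diff_step=1e-3)
        f=fb(r.x);k=len(P["scene"]);print(th,y0,np.round(r.x,4),np.round([r.cost,np.abs(f[:k]).mean(),np.abs(f[k:]).mean()],2),P["side"].min(0),P["side"].max(0),P["scene"].min(0),P["scene"].max(0))
E
python3 fit.py
```

```text
scene 221 359
side 180 439
[0.5525 0.0726 1.5021 0.5436 0.1674 1.514 ] 1.5374037554049664 0.09530555388831362 1.6636994672800005
[ 0.4987 -0.194   0.0871] 0.6109081281695Traceback (most recent call last):
  File "fit.py", line 20, in <module>
    im=S[n];m=(im.max(2)<th);q=np.zeros_like(m);a=roi[n];q[a[0]:a[1],a[2]:a[3]]=m[a[0]:a[1],a[2]:a[3]];P[n]=contour(q)
                                                                                                            ~~~~~~~^^^
  File "h.py", line 34, in contour
    return np.vstack([c[:,0] for c in cs if cv2.contourArea(c)>minarea*16])[::3]/4.-.375
           ~~~~~~~~~^^^^^^^^^^^^^^^^^^^^^^^^^^^^^^^^^^^^^^^^^^^^^^^^^^^^^^^
    return _nx.concatenate(arrs, 0, dtype=dtype, casting=casting)
           ~~~~~~~~~~~~~~~^^^^^^^^^^^^^^^^^^^^^^^^^^^^^^^^^^^^^^^
ValueError: need at least one array to concatenate
```

```bash
cat >> h.py <<'E'
def pose():
    s=bot.observe();M=R.from_rotvec(s["tool_rot"]).as_matrix();return s["ee_pos"],np.arctan2(M[1,1],M[0,1]),s
def plan(p,yaw,target,tyaw,n,claw):
    """rows from pose (p, yaw of tool y) to target; equal steps"""
    p=np.array(p,float);d=(np.array(target)-p)/n;dy=(tyaw-yaw)/n;rows=[]
    pp=p.copy();a=yaw
    for i in range(n):
        e=p+d*(i+1)-pp
        X=np.array([-np.sin(a),np.cos(a),0]);X=-np.array([np.sin(a),-np.cos(a),0]);Y=np.array([np.cos(a),np.sin(a),0])
        r=[round(100*e@X,1),round(100*e@Y,1),round(-100*e[2],1),round(-dy,3),claw]
        pp=pp+(r[0]*X+r[1]*Y)/100+np.array([0,0,-r[2]/100]);a-=r[3];rows.append(r)
    print(rows,"end",np.round(pp,4),round(a,4))
    return pp,a
E
python3 - <<'E'
from h import *
p,a,s=pose();print(p,a)
plan(p,a,[.55,.10,.33],np.deg2rad(185),20,0)
sc,si=cam("scene"),cam("side")
S=dict(flask=((293.6,302.1),(336.7,216.1)),beaker=((216.5,256.7),(356.8,258.7)),dishes=((285.1,236.6),(279.9,250.9)))
for k,v in S.items(): print(k,tri([sc,si],v))
E
```

```text
[0.16334834 0.4725517  0.23132132] 1.2379597161224547
[[np.float64(-2.4), np.float64(-1.1), np.float64(-0.5), np.float64(-0.1), 0], [np.float64(-2.3), np.float64(-1.4), np.float64(-0.5), np.float64(-0.1), 0], [np.float64(-2.2), np.float64(-1.6), np.float64(-0.5), np.float64(-0.1), 0], [np.float64(-2.0), np.float64(-1.8), np.float64(-0.5), np.float64(-0.1), 0], [np.float64(-1.8), np.float64(-2.0), np.float64(-0.5), np.float64(-0.1), 0], [np.float64(-1.6), np.float64(-2.1), np.float64(-0.5), np.float64(-0.1), 0], [np.float64(-1.4), np.float64(-2.3), np.float64(-0.5), np.float64(-0.1), 0], [np.float64(-1.1), np.float64(-2.5), np.float64(-0.4), np.float64(-0.1), 0], [np.float64(-0.9), np.float64(-2.5), np.float64(-0.5), np.float64(-0.1), 0], [np.float64(-0.6), np.float64(-2.6), np.float64(-0.5), np.float64(-0.1), 0], [np.float64(-0.4), np.float64(-2.7), np.float64(-0.5), np.float64(-0.1), 0], [np.float64(-0.1), np.float64(-2.7), np.float64(-0.5), np.float64(-0.1), 0], [np.float64(0.2), np.float64(-2.6), np.float64(-0.5), np.float64(-0.1), 0], [np.float64(0.4), np.float64(-2.7), np.float64(-0.5), np.float64(-0.1), 0], [np.float64(0.7), np.float64(-2.6), np.float64(-0.5), np.float64(-0.1), 0], [np.float64(1.0), np.float64(-2.5), np.float64(-0.5), np.float64(-0.1), 0], [np.float64(1.2), np.float64(-2.4), np.float64(-0.5), np.float64(-0.1), 0], [np.float64(1.4), np.float64(-2.3), np.float64(-0.5), np.float64(-0.1), 0], [np.float64(1.7), np.float64(-2.1), np.float64(-0.5), np.float64(-0.1), 0], [np.float64(1.8), np.float64(-1.9), np.float64(-0.5), np.float64(-0.1), 0]] end [0.5497 0.1    0.3303] 3.238
flask (array([0.77638838, 0.09136859, 0.03180298]), np.float64(0.39811488097399206))
beaker (array([ 0.76598266, -0.10060572,  0.06159462]), np.float64(2.1444196545888303))
dishes (array([6.19794750e-01, 5.65164127e-04, 1.46768609e-02]), np.float64(0.4415188233785443))
```

Request:
play_rows --pt "-2.4 -1.1 -0.5 -0.1 0" --pt "-2.3 -1.4 -0.5 -0.1 0" --pt "-2.2 -1.6 -0.5 -0.1 0" --pt "-2.0 -1.8 -0.5 -0.1 0" --pt "-1.8 -2.0 -0.5 -0.1 0" --pt "-1.6 -2.1 -0.5 -0.1 0" --pt "-1.4 -2.3 -0.5 -0.1 0" --pt "-1.1 -2.5 -0.4 -0.1 0" --pt "-0.9 -2.5 -0.5 -0.1 0" --pt "-0.6 -2.6 -0.5 -0.1 0" --pt "-0.4 -2.7 -0.5 -0.1 0" --pt "-0.1 -2.7 -0.5 -0.1 0" --pt "0.2 -2.6 -0.5 -0.1 0" --pt "0.4 -2.7 -0.5 -0.1 0" --pt "0.7 -2.6 -0.5 -0.1 0" --pt "1.0 -2.5 -0.5 -0.1 0" --pt "1.2 -2.4 -0.5 -0.1 0" --pt "1.4 -2.3 -0.5 -0.1 0" --pt "1.7 -2.1 -0.5 -0.1 0" --pt "1.8 -1.9 -0.5 -0.1 0"

```text
clock: 3.05
ee_pos: [0.5504, 0.0991, 0.3305]
tool_rot: [-2.33, 2.107, -0.0]
force: [-0.3, -0.5, 0.0]
finger_gap: 0.0855
```

Run:
```python
from h import *
p,a,s=pose();im=bot.grab_frame("wrist");cv2.imwrite("pics/w1.png",im[:,:,::-1]);np.savez("w1.npz",ee_pos=s["ee_pos"],tool_rot=s["tool_rot"])
print(p,a,s["clock"],np.abs(s["qvel"]).max())
```

```text
[0.55042176 0.09912396 0.33050343] -3.0411605369714945 3.05 1.3770917461651258
```

View pics/w1.png

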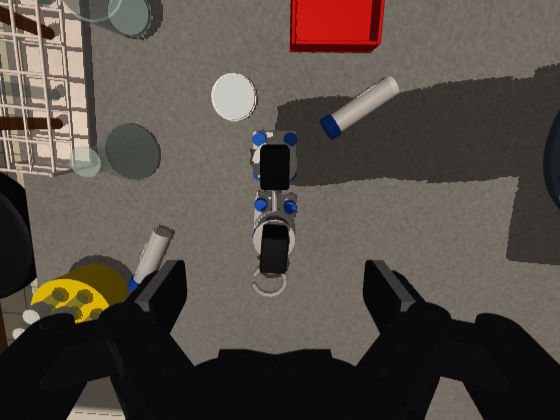

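The wrist view shows A's block at (275,167) and B's at (275,247), nearly aligned, with B's free eye at (269,281). The arm was still settling, so I'll take a fresh frame and fit that.

```bash
cat > fitw.py <<'E'
from h import *
for i in range(4): bot.grab_frame("wrist")
p,a,s=pose();im=bot.grab_frame("wrist");cv2.imwrite("pics/w2.png",im[:,:,::-1])
print(p,a,s["clock"],np.abs(s["qvel"]).max())
C=cam("wrist",s);m=np.zeros(im.shape[:2],bool);r0=proj(C,[.5525,.0726,.17])[0];r1=proj(C,[.5436,.1674,.17])[0];print(r0,r1)
sub=(slice(135,290),slice(250,300));v=im.max(2).astype(int);print(np.percentile(v[sub],[1,5,10,15,20,30]))
m[sub]=v[sub]<30
n,l,st,ce=cv2.connectedComponentsWithStats(m.astype(np.uint8));print([x.tolist() for x in st if x[4]>100])
Ts=contour(m,100)
f=lambda q:sd(C,[box(*q[:3],.044,.03,.122,.17),box(*q[3:],.044,.03,.122,.17)],Ts)
for y0 in(1.5,1.65):
    r=least_squares(f,[.5525,.0726,y0,.5436,.1674,y0],loss="soft_l1",diff_step=1e-3)
    d=r.x[3:5]-r.x[:2];print(np.round(r.x,4),np.abs(f(r.x)).mean(),np.hypot(*d),np.arctan2(d[1],d[0]))
E
python3 fitw.py
```

```text
[0.54949915 0.10023332 0.33008922] -3.0465481747931724 3.3 0.013899023833750482
[274.86825939 166.95650134] [274.78637341 253.66119616]
[ 6.  7.  9. 10. 12. 26.]
[[0, 0, 560, 420, 232653], [259, 144, 30, 45, 1290], [259, 223, 29, 50, 1246]]
[0.5541 0.0738 1.659  0.5453 0.169  1.5949] 0.7618072691141645 0.09559561621179521 1.662309439809911
[0.5541 0.0738 1.659  0.5453 0.169  1.5949] 0.7618080020390388 0.09559596126203626 1.6623104466811573
```

Request:
play_rows --pt "0.9 -0.1 1 0 0" --pt "0.9 -0.1 1.5 0 0" --pt "0.9 0 2 0 0" --pt "0 0 2.5 0 0" --pt "0 0 2.5 0 0" --pt "0 0 2.5 0 0" --pt "0 0 2.5 0 0" --pt "0 0 2.5 0 0" --pt "0 0 1.5 0 0" --pt "0 0 1 0 0" --pt "0 0 0.6 0 0" --pt "0 0 0 0 0" --pt "0 0 0 0 0"

```text
clock: 4.65
ee_pos: [0.5546, 0.0736, 0.13]
tool_rot: [-2.325, 2.111, -0.001]
force: [0.7, -0.2, 0.8]
finger_gap: 0.0856
```

Request:
play_rows --pt "0 0 0 0 1" --pt "0 0 0 0 1" --pt "0 0 0 0 1" --pt "0 0 0 0 1" --pt "0 0 0 0 1" --pt "0 0 0 0 1" --pt "0 0 0 0 1" --pt "0 0 0 0 1" --force 60

```text
clock: 5.45
ee_pos: [0.5543, 0.0733, 0.1295]
tool_rot: [-2.326, 2.112, -0.0]
force: [-2.3, -1.0, 5.4]
finger_gap: 0.0292
```

Run:
```python
from h import *
p,a,s=pose();print(p,a,s["clock"],s["force"],s["ft_torque"],s["finger_gap"])
```

```text
[0.55430166 0.0733493  0.12952069] -3.0452271908869126 5.45 [-2.26754867 -1.01993331  5.37870205] [-0.18583662  0.508142   -0.00287003] 0.029159518941617647
```

Request:
play_rows --pt "0 0 -0.3 0 1" --pt "0 0 -0.4 0 1" --pt "0 0 -0.4 0 1" --pt "0 0 -0.4 0 1" --pt "0 0 0 0 1" --pt "0 0 0 0 1" --pt "0 0 0 0 1"

```text
clock: 6.15
ee_pos: [0.5542, 0.0734, 0.1441]
tool_rot: [2.326, -2.112, -0.0]
force: [0.4, -0.5, -3.5]
finger_gap: 0.0292
```

Run:
```python
from h import *
p,a,s=pose();print(p,a,s["clock"],s["force"],s["ft_torque"],s["finger_gap"])
C=cam("scene");A=np.array([.5540,.0735]);B=np.array([.5452,.1688]);u=(B-A)/np.hypot(*(B-A));n=np.array([-u[1],u[0]])
for px in((346.4,212.7),(341,211.3),(352,214.5)):
    P=[onz(C,px,z) for z in(0,.2)];f=[(q[:2]-A)@n for q in P];z=.2*f[0]/(f[0]-f[1]);print(px,z,onz(C,px,z))
# B free eye from the still wrist frame: bright ring near (269,281)
w=cv2.imread("pics/w2.png");im=bot.grab_frame("scene");cv2.imwrite("pics/s2.png",im[:,:,::-1])
```

```text
[0.5541999  0.07336335 0.14412362] -3.045189351123674 6.15 [ 0.41316809 -0.46437902 -3.48964534] [-0.10372716  0.01199411 -0.04946745] 0.02915962853977498
(346.4, 212.7) 0.08835232161317179 [0.54980422 0.11893844 0.08835232]
(341, 211.3) 0.08800860599278303 [0.55095878 0.10643507 0.08800861]
(352, 214.5) 0.087480667074818 [0.54860018 0.13197763 0.08748067]
```

Request:
play_rows --pt "0 0 -0.3 0 1" --pt "0 0 -0.3 0 1" --pt "0 0 -0.2 0 1" --pt "0 0 0 0 1" --pt "0 0 0 0 1"

```text
clock: 6.7
ee_pos: [0.5544, 0.0734, 0.1524]
tool_rot: [-2.326, 2.112, -0.0]
force: [0.3, -0.1, -4.4]
finger_gap: 0.0293
```

Request:
play_rows --pt "0 0 -0.2 0 1" --pt "0 0 0 0 1" --pt "0 0 0 0 1"

```text
clock: 7.0
ee_pos: [0.5543, 0.0734, 0.1543]
tool_rot: [-2.326, 2.112, -0.0]
force: [0.2, 0.1, -4.1]
finger_gap: 0.0297
```

Request:
play_rows --pt "0 0 -0.1 0 1" --pt "0 0 0 0 1" --pt "0 0 0 0 1"

```text
clock: 7.3
ee_pos: [0.5543, 0.0734, 0.1553]
tool_rot: [-2.326, 2.112, -0.0]
force: [0.3, 0.2, -3.8]
finger_gap: 0.0292
```

Request:
play_rows --pt "0 0 -0.1 0 1" --pt "0 0 0 0 1" --pt "0 0 0 0 1"

```text
clock: 7.6
ee_pos: [0.5543, 0.0734, 0.1563]
tool_rot: [-2.326, 2.112, -0.0]
force: [-0.4, -0.2, -4.0]
finger_gap: 0.0293
```

Request:
play_rows --pt "0 0 -0.1 0 1" --pt "0 0 0 0 1" --pt "0 0 0 0 1"

```text
clock: 7.9
ee_pos: [0.5542, 0.0733, 0.1571]
tool_rot: [2.326, -2.112, -0.0]
force: [0.7, -0.7, -7.3]
finger_gap: 0.0292
```

Run:
```python
from h import *
f=[]
for i in range(3): bot.grab_frame("scene");s=bot.observe();f.append(np.r_[s["force"],s["ft_torque"],s["ee_pos"][2]])
print(np.round(f,3))
```

```text
[[-5.000e-03  2.230e-01 -6.083e+00 -4.520e-01  3.000e-03  5.100e-02
   1.570e-01]
 [-1.790e-01 -2.580e-01 -5.953e+00 -4.190e-01 -1.400e-02  1.200e-02
   1.570e-01]
 [-1.080e-01 -8.020e-01 -7.657e+00 -4.560e-01 -3.100e-02  1.000e-02
   1.570e-01]]
```

Run:
```python
from h import *
s=dict(np.load("w1.npz"));
C=cam("wrist",dict(ee_pos=np.array([0.54949915,0.10023332,0.33008922]),tool_rot=R.from_matrix(np.array([[np.cos(-3.04655+np.pi/2-np.pi),0,0]]*3) if 0 else np.column_stack([[-np.sin(-3.04655),np.cos(-3.04655),0],[np.cos(-3.04655),np.sin(-3.04655),0],[0,0,-1]])).as_rotvec()))
C=(C[0],C[1]);w=cv2.imread("pics/w2.png")
# ring: project circle r=.0247 at z .053; score brightness
g=cv2.cvtColor(w,cv2.COLOR_BGR2GRAY).astype(np.float32)
B=np.array([.5453,.169]);best=[]
t=np.deg2rad(np.arange(30,260,2.)) # relative to hook axis frame, skipping stalk/mouth
def ring(x,y,a,r=.0248):
    tt=np.linspace(-np.pi*.35,np.pi*1.05,120)+0  # rel angles; mouth at -90deg
    return np.column_stack([x+r*np.cos(a+tt),y+r*np.sin(a+tt),np.full(120,.053)])
for yaw in np.arange(1.35,1.95,.01):
    for L in np.arange(.091,.100,.001):
        q=ring(B[0]+L*np.cos(yaw),B[1]+L*np.sin(yaw),yaw);p=proj(C,q).astype(np.float32)
        v=cv2.remap(g,p[None,:,0],p[None,:,1],cv2.INTER_LINEAR);best.append((v.mean(),yaw,L))
best.sort(reverse=True);print(np.round(best[:6],4))
c=cv2.resize(w[215:310,230:320],None,fx=5,fy=5,interpolation=cv2.INTER_CUBIC)
s2=cv2.resize(cv2.imread("pics/s2.png")[170:262,300:425],None,fx=2.6,fy=2.6,interpolation=cv2.INTER_CUBIC)
o=np.zeros((480,790,3),np.uint8);o[:475,:450]=c;o[:s2.shape[0],455:455+s2.shape[1]]=s2;cv2.imwrite("pics/z2.png",o)
```

```text
[[1.184095e+02 1.580000e+00 9.700000e-02]
 [1.177248e+02 1.580000e+00 9.800000e-02]
 [1.176333e+02 1.590000e+00 9.700000e-02]
 [1.174231e+02 1.590000e+00 9.800000e-02]
 [1.143686e+02 1.600000e+00 9.700000e-02]
 [1.141170e+02 1.570000e+00 9.700000e-02]]
```

View pics/z2.png

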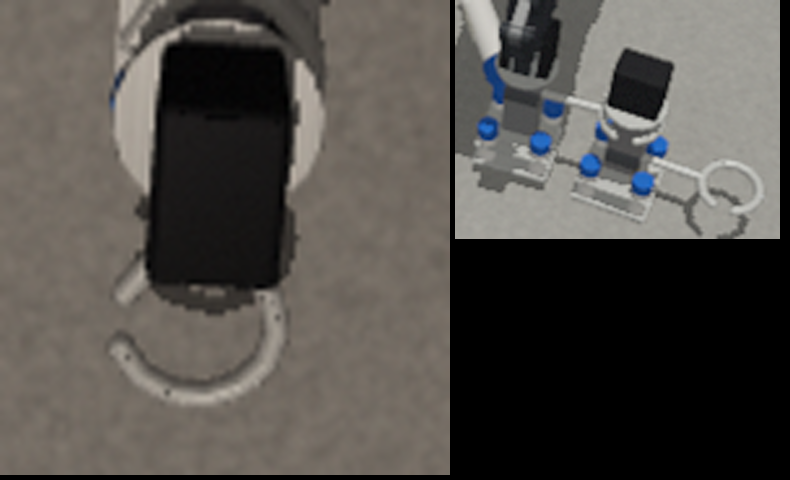

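The z2 crop shows B's block slightly rotated (yaw about 1.59, and the free-hook fit agrees). B is still standing. Next I'll plan the twist about B's post.

```bash
cat >> h.py <<'E'
def arc(p,yaw,E,L,tyaw,n,claw):
    """turn about eye centre E (carrier x = yaw-pi/2, eye at L)"""
    pp=np.array(p[:2],float);a=yaw;rows=[]
    for i in range(n):
        an=yaw+(tyaw-yaw)*(i+1)/n;t=np.array(E)-L*np.array([np.sin(an),-np.cos(an)])
        e=t-pp;X=np.array([-np.sin(a),np.cos(a)]);Y=np.array([np.cos(a),np.sin(a)])
        r=[round(float(100*e@X),2),round(float(100*e@Y),2),0,round(float(a-an),3),claw]
        pp=pp+(r[0]*X+r[1]*Y)/100;a-=r[3];rows.append(r)
    print(rows,"end",pp,a)
E
python3 - <<'E'
from h import *
p,a,s=pose();a%=2*np.pi;print(p,a,s["clock"])
arc(p,a,(.5453,.1687),.095,1.591,14,1)
E
```

```text
[0.55422554 0.07332292 0.15718513] 3.2379667973728323 8.05
[[-0.14, 1.09, 0, 0.118, 1], [-0.07, 1.11, 0, 0.117, 1], [-0.07, 1.12, 0, 0.118, 1], [-0.06, 1.11, 0, 0.118, 1], [-0.07, 1.12, 0, 0.117, 1], [-0.06, 1.11, 0, 0.118, 1], [-0.07, 1.12, 0, 0.117, 1], [-0.07, 1.11, 0, 0.118, 1], [-0.06, 1.12, 0, 0.118, 1], [-0.07, 1.11, 0, 0.117, 1], [-0.06, 1.12, 0, 0.118, 1], [-0.07, 1.11, 0, 0.118, 1], [-0.06, 1.12, 0, 0.117, 1], [-0.07, 1.11, 0, 0.118, 1]] end [0.45031061 0.16676098] 1.5909667973728334
```

Request:
play_rows --pt "0 0 0.2 0 1" --pt "0 0 0.2 0 1" --pt "0 0 0 0 1" --pt "0 0 0 0 1"

```text
clock: 8.45
ee_pos: [0.5543, 0.0734, 0.1533]
tool_rot: [-2.326, 2.112, 0.0]
force: [-0.6, 1.1, -3.9]
finger_gap: 0.0294
```

Request:
play_rows --pt "-0.14 1.09 0 0.118 1" --pt "-0.07 1.11 0 0.117 1" --pt "-0.07 1.12 0 0.118 1" --pt "-0.06 1.11 0 0.118 1" --pt "-0.07 1.12 0 0.117 1" --pt "-0.06 1.11 0 0.118 1" --pt "-0.07 1.12 0 0.117 1"

```text
clock: 9.15
ee_pos: [0.4818, 0.0979, 0.1535]
tool_rot: [-1.28, 2.869, -0.0]
force: [0.0, 0.6, -3.8]
finger_gap: 0.0291
```

Request:
play_rows --pt "-0.07 1.11 0 0.118 1" --pt "-0.06 1.12 0 0.118 1" --pt "-0.07 1.11 0 0.117 1" --pt "-0.06 1.12 0 0.118 1" --pt "-0.07 1.11 0 0.118 1" --pt "-0.06 1.12 0 0.117 1" --pt "-0.07 1.11 0 0.118 1" --pt "0 0 0 0 1" --pt "0 0 0 0 1"

```text
clock: 10.05
ee_pos: [0.4504, 0.1667, 0.1534]
tool_rot: [-0.038, 3.141, -0.0]
force: [0.0, -0.5, -4.1]
finger_gap: 0.0296
```

Run:
```python
from h import *
bot.grab_frame("side");p,a,s=pose();print(p,a,s["clock"],s["force"],s["ft_torque"])
im=bot.grab_frame("wrist");cv2.imwrite("pics/w3.png",im[:,:,::-1])
np.savez("w3.npz",ee_pos=s["ee_pos"],tool_rot=s["tool_rot"])
sc=bot.grab_frame("scene");cv2.imwrite("pics/s3.png",sc[:,:,::-1])
o=np.zeros((420,790,3),np.uint8);o[:,:400]=cv2.resize(im[40:250,180:380],None,fx=2,fy=2)[:,:,::-1]
z=cv2.resize(sc[150:260,310:425],None,fx=3.3,fy=3.3,interpolation=cv2.INTER_CUBIC)[:,:,::-1];o[:z.shape[0],405:405+z.shape[1]]=z;cv2.imwrite("pics/z3.png",o)
```

```text
[0.45043847 0.16648543 0.15336668] 1.5941711373525087 10.1 [ 0.42217746 -0.38707136 -3.90795114] [0.00025945 0.03641941 0.03786559]
```

View pics/z3.png

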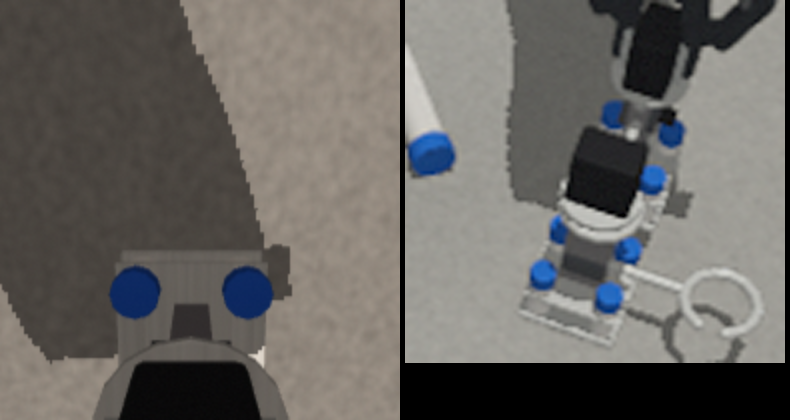

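The twist was made without contact (side forces under 1 N) and B stands where it was. Next I'll draw off along +y of A.

Request:
play_rows --pt "0 0.3 0 0 1" --pt "0 0.4 0 0 1" --pt "0 0.4 0 0 1" --pt "0 0.4 0 0 1" --pt "0 0 0 0 1"

```text
clock: 10.7
ee_pos: [0.4501, 0.1824, 0.1533]
tool_rot: [0.033, -3.141, -0.0]
force: [-0.6, -0.1, -4.9]
finger_gap: 0.0293
```

Run:
```python
from h import *
p,a,s=pose();print(p,a,s["clock"],s["force"],s["ft_torque"])
```

```text
[0.45006082 0.18238519 0.15327729] 1.591727036688289 10.7 [-0.59573632 -0.09200594 -4.90727009] [-0.04181418 -0.03086949  0.03631888]
```

Request:
play_rows --pt "0 0.4 0 0 1" --pt "0 0.4 0 0 1" --pt "0 0.4 0 0 1" --pt "0 0.4 0 0 1" --pt "0 0.4 0 0 1" --pt "0 0 0 0 1"

```text
clock: 11.3
ee_pos: [0.4497, 0.2023, 0.1533]
tool_rot: [0.033, -3.141, -0.0]
force: [0.1, -0.1, -3.6]
finger_gap: 0.0294
```

Request:
play_rows --pt "0 0.5 0 0 1" --pt "0 0.5 0 0 1" --pt "0 0.5 0 0 1" --pt "0 0.5 0 0 1" --pt "0 0.5 0 0 1" --pt "0 0.5 0 0 1" --pt "0 0.5 0 0 1" --pt "0 0.5 0 0 1" --pt "0 0 0 0 1" --pt "0 0 0 0 1"

```text
clock: 12.3
ee_pos: [0.4488, 0.2419, 0.1533]
tool_rot: [0.032, -3.141, 0.0]
force: [-0.3, 0.2, -3.4]
finger_gap: 0.0296
```

Run:
```python
from h import *
p,a,s=pose();print(p,a,s["clock"],s["force"],s["ft_torque"])
im=bot.grab_frame("scene");cv2.imwrite("pics/s4.png",im[:,:,::-1])
# B block moved? compare with s3
C=cam("scene")
for f in("scene0","s3","s4"):
    g=cv2.imread(f"pics/{f}.png").max(2)
    q=proj(C,box(.5453,.169,1.59,.044,.03,.122,.17));x0,y0=q.min(0).astype(int)-3;x1,y1=q.max(0).astype(int)+4
    m=g[y0:y1,x0:x1]<50;ys,xs=np.nonzero(m);print(f,xs.mean()+x0,ys.mean()+y0,m.sum())
cv2.imwrite("pics/z4.png",cv2.resize(im[140:270,290:450],None,fx=4,fy=4,interpolation=cv2.INTER_CUBIC)[:,:,::-1])
```

```text
[0.44882383 0.2418508  0.15326881] 1.591219317846692 12.3 [-0.25866967  0.18001882 -3.39752497] [ 0.04695543  0.02848773 -0.03668031]
scene0 370.69498910675384 202.15032679738562 459
s3 370.70526315789476 201.48631578947368 475
s4 370.54077253218884 201.74678111587983 466
```

View pics/z4.png

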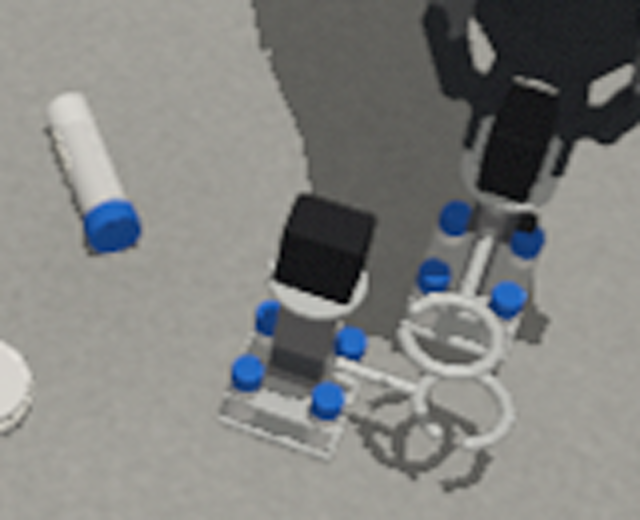

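A's eye is clear of B (mouth open at about (430,370) in the crop), and B's block centroid is unchanged at (370.5,201.7). Next I'll carry A round the robot side to bay_2.

```bash
sed -i 's/print(rows,"end"/print([[float(v) for v in r] for r in rows],"end"/' h.py
python3 - <<'E'
from h import *
p,a,s=pose();print(p,a,s["clock"])
p,a=plan(p,a,[.36,.242,.225],a,5,1)
p,a=plan(p,a,[.37,-.10,.225],a,12,1)
p,a=plan(p,a,[.5037,-.2513,.225],1.658,8,1)
E
```

```text
[0.44882794 0.24169436 0.15327336] 1.5910759010509614 12.35
[[1.8, 0.0, -1.4, -0.0, 1.0], [1.8, 0.1, -1.5, -0.0, 1.0], [1.7, 0.0, -1.4, -0.0, 1.0], [1.8, 0.1, -1.4, -0.0, 1.0], [1.8, 0.0, -1.5, -0.0, 1.0]] end [0.3598 0.2419 0.2253] 1.5911
[[-0.0, -2.9, 0.0, -0.0, 1.0], [-0.1, -2.8, 0.0, -0.0, 1.0], [0.0, -2.9, 0.0, -0.0, 1.0], [-0.0, -2.8, 0.0, -0.0, 1.0], [-0.0, -2.9, 0.0, -0.0, 1.0], [-0.1, -2.8, 0.0, -0.0, 1.0], [0.0, -2.9, 0.0, -0.0, 1.0], [-0.0, -2.8, 0.0, -0.0, 1.0], [-0.0, -2.9, 0.0, -0.0, 1.0], [-0.1, -2.8, 0.0, -0.0, 1.0], [0.0, -2.9, 0.0, -0.0, 1.0], [-0.0, -2.8, 0.0, -0.0, 1.0]] end [ 0.3697 -0.1     0.2253] 1.5911
[[-1.6, -1.9, 0.0, -0.008, 1.0], [-1.7, -2.0, 0.0, -0.008, 1.0], [-1.6, -1.9, 0.0, -0.008, 1.0], [-1.6, -2.0, 0.0, -0.008, 1.0], [-1.5, -2.0, 0.0, -0.008, 1.0], [-1.6, -1.9, 0.0, -0.008, 1.0], [-1.5, -2.0, 0.0, -0.008, 1.0], [-1.5, -2.1, 0.0, -0.008, 1.0]] end [ 0.5033 -0.2518  0.2253] 1.6551
```

Request:
play_rows --pt "1.8 0.0 -1.4 0 1" --pt "1.8 0.1 -1.5 0 1" --pt "1.7 0.0 -1.4 0 1" --pt "1.8 0.1 -1.4 0 1" --pt "1.8 0.0 -1.5 0 1" --pt "0 -1.5 0 0 1" --pt "0 -2.9 0 0 1" --pt "-0.1 -2.8 0 0 1" --pt "0 -2.9 0 0 1" --pt "0 -2.8 0 0 1" --pt "0 -2.9 0 0 1" --pt "-0.1 -2.8 0 0 1" --pt "0 -2.9 0 0 1" --pt "0 -2.8 0 0 1" --pt "0 -2.9 0 0 1" --pt "-0.1 -2.8 0 0 1" --pt "0 -2.9 0 0 1" --pt "0 -1.4 0 0 1"

```text
clock: 14.15
ee_pos: [0.3694, -0.1033, 0.225]
tool_rot: [0.029, -3.141, 0.001]
force: [0.0, -0.4, -2.9]
finger_gap: 0.0294
```

Request:
play_rows --pt "-1.6 -1.9 0.0 -0.008 1" --pt "-1.7 -2.0 0.0 -0.008 1" --pt "-1.6 -1.9 0.0 -0.008 1" --pt "-1.6 -2.0 0.0 -0.008 1" --pt "-1.5 -2.0 0.0 -0.008 1" --pt "-1.6 -1.9 0.0 -0.008 1" --pt "-1.5 -2.0 0.0 -0.008 1" --pt "-1.5 -2.0 0.0 -0.008 1" --pt "0 0 1.5 0 1" --pt "0 0 2 0 1" --pt "0 0 0 0 1" --pt "0 0 0 0 1"

```text
clock: 15.35
ee_pos: [0.5027, -0.252, 0.1904]
tool_rot: [0.132, -3.138, -0.0]
force: [-0.1, -0.1, -2.4]
finger_gap: 0.0297
```

Run:
```python
from h import *
p,a,s=pose();print(p,a,s["clock"],s["force"],s["ft_torque"])
o=np.zeros((420,790,3),np.uint8)
im=bot.grab_frame("scene");z=cv2.resize(im[110:250,170:310],(420,420),interpolation=cv2.INTER_CUBIC);o[:,:395]=z[:,:395,::-1]
im=bot.grab_frame("side");z=cv2.resize(im[230:390,180:320],(368,420),interpolation=cv2.INTER_CUBIC);o[:,400:768]=z[:,:,::-1]
cv2.imwrite("pics/z5.png",o)
```

```text
[ 0.50266804 -0.2519902   0.19039974] 1.654605115641897 15.35 [-0.05193477 -0.13320296 -2.35219781] [-0.00647399  0.03608774  0.0545356 ]
```

View pics/z5.png

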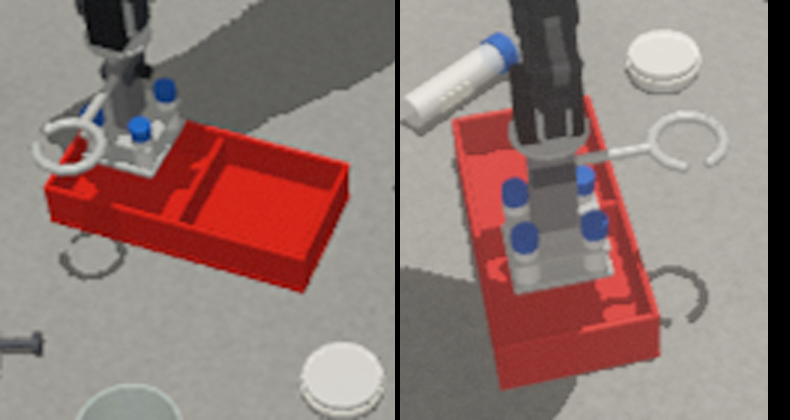

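A hangs upright over the bay_2 half, with its hook pointing out over the far wall. Lowering.

Request:
play_rows --pt "0 0 1 0 1" --pt "0 0 1.2 0 1" --pt "0 0 1.2 0 1" --pt "0 0 1 0 1" --pt "0 0 0.6 0 1" --pt "0 0 0.2 0 1" --pt "0 0 0.2 0 1" --pt "0 0 0 0 1"

```text
clock: 16.25
ee_pos: [0.5033, -0.2517, 0.1364]
tool_rot: [-0.132, 3.139, -0.0]
force: [-0.2, -0.5, -2.7]
finger_gap: 0.0294
```

Request:
play_rows --pt "0 0 0.1 0 1" --pt "0 0 0.1 0 1" --pt "0 0 0 0 1"

```text
clock: 16.55
ee_pos: [0.5033, -0.2517, 0.1345]
tool_rot: [-0.132, 3.138, -0.0]
force: [-0.4, 0.1, -2.2]
finger_gap: 0.0295
```

Request:
play_rows --pt "0 0 0.1 0 1" --pt "0 0 0 0 1" --pt "0 0 0 0 1"

```text
clock: 16.85
ee_pos: [0.5036, -0.2517, 0.1345]
tool_rot: [-0.132, 3.137, -0.001]
force: [-4.1, 2.7, 13.8]
finger_gap: 0.0294
```

Request:
play_rows --pt "0 0 0 0 0.5" --pt "0 0 0 0 0" --pt "0 0 0 0 0" --pt "0 0 0 0 0" --pt "0 0 0 0 0" --pt "0 0 0 0 0"

```text
clock: 17.45
ee_pos: [0.5032, -0.2516, 0.1333]
tool_rot: [0.132, -3.139, -0.0]
force: [-0.1, 0.3, -0.2]
finger_gap: 0.0856
```

Request:
play_rows --pt "0 0 -1 0 0" --pt "0 0 -1.5 0 0" --pt "0 0 -2.5 0 0" --pt "0 0 -3 0 0" --pt "0 0 -3 0 0" --pt "0 0 -3 0 0" --pt "0 0 -3 0 0" --pt "0 0 -2 0 0"

```text
clock: 18.25
ee_pos: [0.5033, -0.2517, 0.3263]
tool_rot: [-0.132, 3.137, -0.002]
force: [0.7, -1.2, 0.1]
finger_gap: 0.0856
```

Run:
```python
from h import *
p,a,s=pose();print(p,a,s["clock"],s["force"],s["finger_gap"])
plan(p,a,[.547,.14,.33],3.161,18,0)
```

```text
[ 0.50327513 -0.25166578  0.32630009] 1.655048103718498 18.25 [ 0.66495581 -1.19782481  0.13040722] 0.08555293235697602
[[-0.4, 2.1, -0.0, -0.084, 0.0], [-0.6, 2.1, -0.0, -0.084, 0.0], [-0.8, 2.1, -0.1, -0.084, 0.0], [-1.0, 2.0, 0.0, -0.084, 0.0], [-1.1, 1.9, -0.0, -0.084, 0.0], [-1.2, 1.7, -0.0, -0.084, 0.0], [-1.4, 1.7, -0.0, -0.084, 0.0], [-1.6, 1.6, -0.1, -0.084, 0.0], [-1.7, 1.4, 0.0, -0.084, 0.0], [-1.7, 1.3, -0.0, -0.084, 0.0], [-1.9, 1.1, -0.0, -0.084, 0.0], [-2.0, 0.9, -0.0, -0.084, 0.0], [-2.0, 0.8, -0.1, -0.084, 0.0], [-2.1, 0.6, 0.0, -0.084, 0.0], [-2.2, 0.5, -0.0, -0.084, 0.0], [-2.2, 0.2, -0.0, -0.084, 0.0], [-2.1, 0.1, -0.0, -0.084, 0.0], [-2.2, -0.1, -0.1, -0.084, 0.0]] end [0.5466 0.1397 0.3303] 3.167
```

Request:
play_rows --pt "-0.4 2.1 0 -0.084 0" --pt "-0.6 2.1 0 -0.084 0" --pt "-0.8 2.1 -0.1 -0.084 0" --pt "-1.0 2.0 0 -0.084 0" --pt "-1.1 1.9 0 -0.084 0" --pt "-1.2 1.7 0 -0.084 0" --pt "-1.4 1.7 0 -0.084 0" --pt "-1.6 1.6 -0.1 -0.084 0" --pt "-1.7 1.4 0 -0.084 0" --pt "-1.7 1.3 0 -0.084 0" --pt "-1.9 1.1 0 -0.084 0" --pt "-2.0 0.9 0 -0.084 0" --pt "-2.0 0.8 -0.1 -0.084 0" --pt "-2.1 0.6 0 -0.084 0" --pt "-2.2 0.5 0 -0.084 0" --pt "-2.2 0.2 0 -0.084 0" --pt "-2.1 0.1 0 -0.084 0" --pt "-2.2 -0.1 -0.1 -0.084 0" --pt "0 0 0 0 0" --pt "0 0 0 0 0"

```text
clock: 20.25
ee_pos: [0.5465, 0.1399, 0.3277]
tool_rot: [-2.249, 2.193, -0.001]
force: [-0.3, -0.1, 0.1]
finger_gap: 0.0851
```

Run:
```python
from h import *
bot.grab_frame("wrist");p,a,s=pose();im=bot.grab_frame("wrist");cv2.imwrite("pics/w5.png",im[:,:,::-1]);a%=2*np.pi
print(p,a,s["clock"])
C=cam("wrist",s);q=proj(C,box(.5453,.169,1.59,.044,.03,.122,.17));x0,y0=q.min(0).astype(int)-6;x1,y1=q.max(0).astype(int)+6
m=np.zeros(im.shape[:2],bool);m[y0:y1,x0:x1]=im.max(2)[y0:y1,x0:x1]<30;T=contour(m,100)
f=lambda q:sd(C,[box(*q,.044,.03,.122,.17)],T)
r=least_squares(f,[.5453,.169,1.59],loss="soft_l1",diff_step=1e-3);print(np.round(r.x,4),np.abs(f(r.x)).mean(),m.sum())
plan(p,a,[r.x[0],r.x[1],.128],r.x[2]+np.pi/2,10,0)
```

```text
[0.54649153 0.13941836 0.32773633] 3.1658423179976825 20.3
[0.5446 0.1678 1.5949] 0.8092815889891346 1175
[[-0.3, 0.0, 2.0, 0.0, 0.0], [-0.3, 0.0, 2.0, 0.0, 0.0], [-0.3, 0.0, 2.0, 0.0, 0.0], [-0.2, 0.0, 2.0, 0.0, 0.0], [-0.3, 0.1, 2.0, 0.0, 0.0], [-0.3, -0.0, 2.0, 0.0, 0.0], [-0.3, -0.0, 2.0, 0.0, 0.0], [-0.3, -0.0, 2.0, 0.0, 0.0], [-0.3, 0.0, 2.0, 0.0, 0.0], [-0.2, 0.0, 2.0, 0.0, 0.0]] end [0.5448 0.1674 0.1277] 3.1658
```

Request:
play_rows --pt "-1.0 0 1 0 0" --pt "-1.0 0.1 1.5 0 0" --pt "-0.8 0.1 2 0 0" --pt "0 0 2.5 0 0" --pt "0 0 2.5 0 0" --pt "0 0 2.5 0 0" --pt "0 0 2.5 0 0" --pt "0 0 2.5 0 0" --pt "0 0 1.5 0 0" --pt "0 0 1 0 0" --pt "0 0 0.4 0 0" --pt "0 0 0 0 0" --pt "0 0 0 0 0"

```text
clock: 21.65
ee_pos: [0.5442, 0.1678, 0.129]
tool_rot: [-2.249, 2.193, -0.001]
force: [-0.0, -0.1, 0.5]
finger_gap: 0.0856
```

Request:
play_rows --pt "0 0 0 0 1" --pt "0 0 0 0 1" --pt "0 0 0 0 1" --pt "0 0 0 0 1" --pt "0 0 0 0 1" --pt "0 0 0 0 1" --pt "0 0 0 0 1" --force 60

```text
clock: 22.35
ee_pos: [0.5441, 0.1677, 0.1286]
tool_rot: [-2.249, 2.193, -0.001]
force: [1.5, 0.8, 5.2]
finger_gap: 0.0292
```

Request:
play_rows --pt "0 0 -0.5 0 1" --pt "0 0 -1 0 1" --pt "0 0 -1.5 0 1" --pt "0 0 -2 0 1" --pt "0 0 -2 0 1" --pt "0 0 -2 0 1" --pt "0 0 -1 0 1" --pt "0 0 0 0 1"

```text
clock: 23.15
ee_pos: [0.5444, 0.1679, 0.2296]
tool_rot: [-2.248, 2.192, -0.002]
force: [1.3, -0.1, -4.0]
finger_gap: 0.0289
```

Run:
```python
from h import *
p,a,s=pose();a%=2*np.pi;print(p,a,s["clock"],s["force"],s["finger_gap"])
p,a=plan(p,a,[.43,.05,.23],a,7,1)
plan(p,a,[.4937,-.1367,.23],3.229,9,1)
```

```text
[0.54440535 0.16788728 0.22963884] 3.167036609702544 23.15 [ 1.28243853 -0.08451187 -4.02592768] 0.028922097446648188
[[1.6, 1.7, -0.0, -0.0, 1.0], [1.7, 1.7, -0.0, -0.0, 1.0], [1.6, 1.6, -0.0, -0.0, 1.0], [1.7, 1.7, -0.0, -0.0, 1.0], [1.6, 1.7, -0.0, -0.0, 1.0], [1.7, 1.7, -0.0, -0.0, 1.0], [1.6, 1.6, -0.0, -0.0, 1.0]] end [0.4304 0.0499 0.2296] 3.167
[[2.1, -0.7, -0.0, -0.007, 1.0], [2.1, -0.6, -0.0, -0.007, 1.0], [2.1, -0.6, -0.0, -0.007, 1.0], [2.1, -0.6, -0.0, -0.007, 1.0], [2.1, -0.6, -0.0, -0.007, 1.0], [2.1, -0.6, -0.0, -0.007, 1.0], [2.1, -0.5, -0.0, -0.007, 1.0], [2.1, -0.6, -0.0, -0.007, 1.0], [2.2, -0.5, -0.0, -0.007, 1.0]] end [ 0.4935 -0.137   0.2296] 3.23
```

Request:
play_rows --pt "1.6 1.7 0 0 1" --pt "1.7 1.7 0 0 1" --pt "1.6 1.6 0 0 1" --pt "1.7 1.7 0 0 1" --pt "1.6 1.7 0 0 1" --pt "1.7 1.7 0 0 1" --pt "1.6 1.6 0 0 1" --pt "2.1 -0.7 0 -0.007 1" --pt "2.1 -0.6 0 -0.007 1" --pt "2.1 -0.6 0 -0.007 1" --pt "2.1 -0.6 0 -0.007 1" --pt "2.1 -0.6 0 -0.007 1" --pt "2.1 -0.6 0 -0.007 1" --pt "2.1 -0.5 0 -0.007 1" --pt "2.1 -0.6 0 -0.007 1" --pt "2.2 -0.5 0 -0.007 1" --pt "0 0 1.5 0 1" --pt "0 0 1.5 0 1" --pt "0 0 0 0 1" --pt "0 0 0 0 1"

```text
clock: 25.15
ee_pos: [0.4925, -0.137, 0.198]
tool_rot: [2.317, -2.121, -0.002]
force: [-0.6, -0.6, -3.0]
finger_gap: 0.0291
```

Run:
```python
from h import *
p,a,s=pose();print(p,a,s["clock"],s["force"],s["ft_torque"])
o=np.zeros((420,790,3),np.uint8)
im=bot.grab_frame("scene");z=cv2.resize(im[110:250,170:310],(420,420),interpolation=cv2.INTER_CUBIC);o[:,:395]=z[:,:395,::-1]
im=bot.grab_frame("side");z=cv2.resize(im[230:390,180:320],(368,420),interpolation=cv2.INTER_CUBIC);o[:,400:768]=z[:,:,::-1]
cv2.imwrite("pics/z6.png",o)
```

```text
[ 0.49245042 -0.13699392  0.19801263] -3.0530718799730607 25.15 [-0.58791476 -0.63505126 -3.00662327] [-0.12336944 -0.02583037  0.00050107]
```

View pics/z6.png

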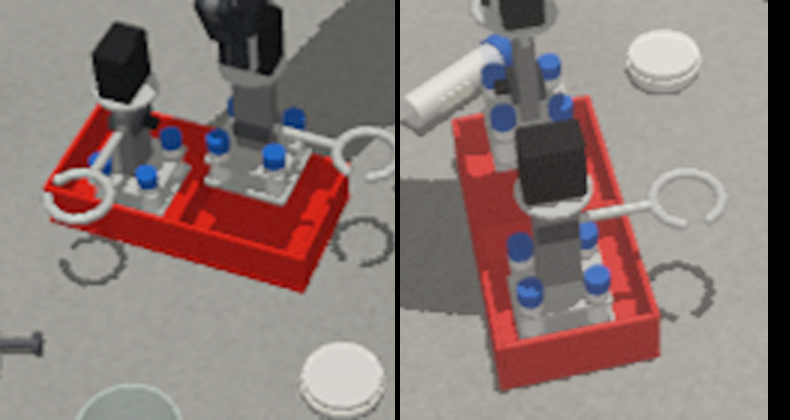

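A stands flat in bay_2, and B hangs upright over bay_1 with its hook outward. Lowering B.

Request:
play_rows --pt "0 0 1 0 1" --pt "0 0 1.3 0 1" --pt "0 0 1.3 0 1" --pt "0 0 1.2 0 1" --pt "0 0 0.7 0 1" --pt "0 0 0.4 0 1" --pt "0 0 0.2 0 1" --pt "0 0 0.1 0 1" --pt "0 0 0 0 1"

```text
clock: 26.15
ee_pos: [0.4931, -0.1372, 0.1366]
tool_rot: [-2.317, 2.121, -0.001]
force: [0.3, -0.2, -3.9]
finger_gap: 0.0296
```

Request:
play_rows --pt "0 0 0.1 0 1" --pt "0 0 0.05 0 1" --pt "0 0 0 0 1" --pt "0 0 0 0 1"

```text
clock: 26.55
ee_pos: [0.4929, -0.1372, 0.1349]
tool_rot: [-2.317, 2.121, -0.0]
force: [-0.5, -0.6, -3.9]
finger_gap: 0.0292
```

Request:
play_rows --pt "0 0 0.1 0 1" --pt "0 0 0.05 0 1" --pt "0 0 0 0 1" --pt "0 0 0 0 1"

```text
clock: 26.95
ee_pos: [0.4931, -0.1374, 0.1337]
tool_rot: [-2.317, 2.121, -0.001]
force: [-0.8, -2.2, 6.0]
finger_gap: 0.0293
```

Request:
play_rows --pt "0 0 0 0 0.5" --pt "0 0 0 0 0" --pt "0 0 0 0 0" --pt "0 0 0 0 0" --pt "0 0 0 0 0" --pt "0 0 0 0 0"

```text
clock: 27.55
ee_pos: [0.4929, -0.1372, 0.1333]
tool_rot: [-2.317, 2.121, 0.0]
force: [-0.3, -0.1, -0.1]
finger_gap: 0.0854
```

Request:
play_rows --pt "0 0 -1 0 0" --pt "0 0 -1.5 0 0" --pt "0 0 -2.5 0 0" --pt "0 0 -3 0 0" --pt "0 0 -3 0 0" --pt "0 0 -3 0 0" --pt "0 0 -3 0 0" --pt "-3 0 0 0 0" --pt "-4 0 0 0 0" --pt "-4 0 0 0 0" --pt "-4 0 0 0 0" --pt "-3 0 0 0 0" --pt "0 0 0 0 0" --pt "0 0 0 0 0"

```text
clock: 28.95
ee_pos: [0.4769, 0.0425, 0.3039]
tool_rot: [-2.319, 2.119, -0.001]
force: [0.3, -1.0, 0.7]
finger_gap: 0.0853
```

Run:
```python
from h import *
p,a,s=pose();print(p,s["clock"],s["force"],s["finger_gap"])
a=bot.grab_frame("scene");b=bot.grab_frame("side")
for n in("scene","side"):
    for m in("flask","beaker","dishes"):
        r=bot.outline_of(n,m);print(n,m,np.round(r[0]["point"],1) if r else None)
o=np.zeros((600,800,3),np.uint8);o[:,:400]=cv2.resize(a[120:330,170:310],(400,600))[:,:,::-1];o[:,400:]=cv2.resize(b[180:390,200:380],(400,600))[:,:,::-1]
cv2.imwrite("pics/z7.png",o)
```

```text
[0.47694179 0.04249071 0.30394979] 28.95 [ 0.30473929 -0.96322781  0.7421568 ] 0.0853470178402211
scene flask [294.7 301.4]
scene beaker [214.2 260. ]
scene dishes [282.8 235.6]
side flask [335.9 214.8]
side beaker [357.3 258.4]
side dishes [279.8 251.9]
```

View pics/z7.png

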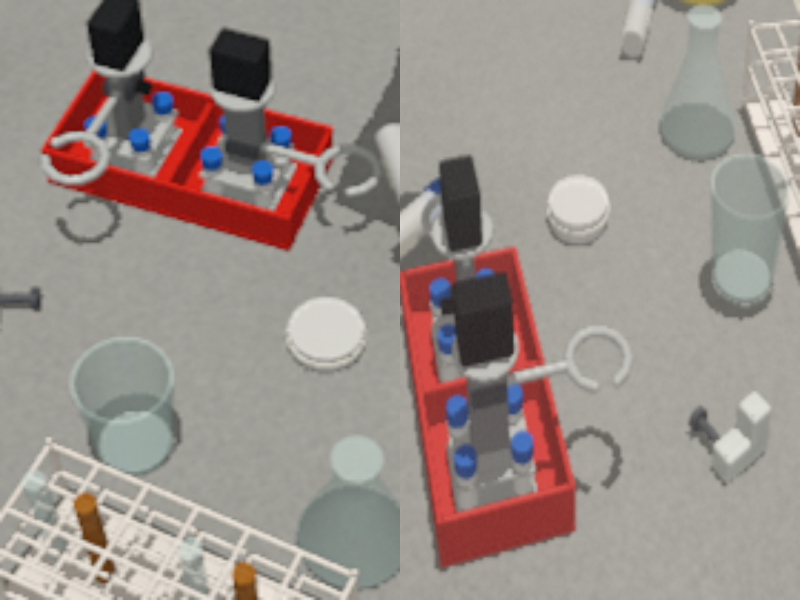

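Both carriers stand upright in their own bays and the gripper is clear. The bystanders are where they were, within detector noise. Handing in.

```bash
python3 -c "
from workcell import bot
print(bot.finish_job())"
```

```text
the job is handed in; nothing more can be done
None
```

I unhooked the two carriers, and each now stands upright in its own bay of the tub: A in bay_2 and B in bay_1. I handed the job in at about 29 s on the robot's clock.

- **Unhooking:** I raised A until its eye met B's stop, about 27 mm up, where the load rose from 4 N to about 7 N. I then lowered it 4 mm, turned A 94° about B's post and drew it off sideways. The side forces stayed around 1 N or below. B's block stayed within a pixel in the pictures, so B stayed standing in place.
- **Placing:** I lowered each carrier until it touched the floor (about 14 N for A and 6 N for B), let go and moved the gripper clear.
- **Last checks:** The final pictures show both carriers upright inside their bays, with the hooks above the walls and clear of each other. The measured force on the open gripper was about zero.
- **Bystanders:** The flask and dishes were found within 1 to 2.5 pixels of where they started. The beaker matched in the side view but read about 4 pixels off in the scene view. I put that down to detector noise on glass, since the arm never came near it.
- **Disagreement:** The first fit of the blocks' angles from the scene and side cameras was poor. I used the wrist-camera fit instead; for B's angle, a fit to its free hook agreed with it.

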